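# Carry a checked angle to a gauge arm with a sliding bevel

## Robot

A 6-joint arm with a two-finger parallel gripper is mounted at the origin on the work surface. World frame = base frame: x ahead of the robot, y to its left, z up, the work surface at z = 0. Lengths are in mm, angles in rad, forces in N, time in s.
With the tool pointing down it reaches from about 350 to 775 mm from the base axis. Payload 7.3 kg.
Tool frame: the origin (TCP) lies between the finger pads; the fingertips stand 25 mm ahead of it and the grasp point (between the pads) lies 6 mm ahead of it; z points along the fingers, y is the line along which they close (so a half turn about z gives the same grasp; the last joint's range is limited). The gripper opens to 92 mm and grips with 3 to 60 N. Pads are 19 mm wide; open, the fingers measure 130 mm over their backs; the gripper's body (75 mm by 190 mm) begins 47 mm behind the grasp point.
Start: joints at [-1.328, 0.342, 1.524, -0, 1.275, -0.146], TCP at [199.039, -485.825, 251.741] pointing down, gripper open.
Joint ranges: [-2.53, 2.53], [-0.77, 2.02], [0.04, 2.7], [-1, 4.14], [0.28, 2.66], [-3.11, 3.11]. Speed limits (rad/s): [2.57, 2.57, 3.14, 3.14, 3.14, 3.14].

## Interface

Orientations are given as [roll, pitch, yaw] about the fixed x, y, z axes, in that order (R = Rz(yaw) Ry(pitch) Rx(roll)).
In Python, from plant import bot gives the robot as it stands.
- The arm moves only by the tool play_rows, never from a script. Its argument "commands" is a list of rows, each an object of numbers: "x", "y", "z": the shift along the tool's x, y, z in m; "twist": the turn about the tool's z in degrees. In form: [{"x": .., "y": .., "z": .., "twist": ..}, ...]. A call has exactly 8 rows; each row is the pose to reach, as a shift and turn from the pose commanded when the call began, along the tool's axes at that moment; what a row does not reach only later rows make up. A row lasts 1/10 s, in which the tool goes at most 50 mm and 8.59 degrees, less where a joint would pass 70% of its speed; a pose out of reach is approached as far as the arm can. A call with a gripper value outside its range is refused whole. "jaw" is the closure, from 0 (fully open) to 1 (shut), set as the call begins (left out, the last holds). The fingers move at their own pace and stop on an object; the grip force is fixed at half the most. Time passes only in rows, so rows that repeat a pose let the fingers close, or fill a call up. It gives the time, the measured TCP pose, the force, the opening and the grip force at its end, in the units of the state.
- bot.get_obs(): the state, without advancing time (a new reading comes with each control period).
- bot.capture(name): name is "side" or "top"; returns a dict with "pixels" (400x640x3 uint8, red, green, blue), "fx", "fy", "cx", "cy" (pixels), "k1" (the pictures are not rectified: a ray, as slopes to the right and down, at radius r is drawn at 1 + k1 r^2 times it, then the intrinsics apply), "eye" and "rotation" of the camera in the world. Camera axes: x right, y down, z forward; pixel columns grow to the right and rows downward; lengths in mm; the calibration is good to about 2 mm. A picture is of the moment at which its call begins. There is no depth.
- bot.close_job(): hands the job in; it is judged then, once.
The state is a dict: "time": time; "joint_positions": joint angles; "dq": joint speeds; "tau": joint torques, N m; "tool_pos": TCP position; "tcp_rot": TCP orientation; "contact_force": force on the tool from outside, world axes, zero at the start; "moment": the same for the moment, N m; "grip_width": finger opening in mm; "finger_force": force on a finger pad.
Only numpy, scipy, OpenCV 4.12 (cv2) and the standard library are available. Lean on these libraries where they do the work, as an engineer would, in place of code of your own. Each camera call takes 0.05 s, during which the arm holds its last target. There are 200 camera calls.

## Task

Set the hinged bevel to the blue master corner: lay it down inside the corner with its stock along the low aluminium fence and push it home until the blade lies flush on the blue wall under about 8 N, then, with it lying there, press its red lock button fully down (35 N at most). Carry the locked bevel to the other station and slide it along that fence right up to the dark end stop, pressed home just as firmly, so that its blade swings the orange gauge arm to the same angle as the blue wall; leave the bevel lying there, seated flush, and let go. Never push the bevel against a station with more than 25 N, never push the gauge arm with the gripper, and leave the other things on the bench alone.

Things in the scene. Friction and masses are not known exactly. Their poses are not given: they have to be found in the camera images.
- bevel: Loose sliding bevel lying on the plate, 0.33 kg. Origin: hinge axis at the underside. Brass-capped wooden stock 24 mm wide, 20 high, along -x to 115 mm; at the hinge a brass barrel, radius 12 mm. Fence face at y = -12 mm, tangent to the barrel. Black handle on the stock: 14 mm wide (y), x = -88 to -32, z = 20 to 63 mm. Red lock button on top of the barrel.
- bevel_grip (a point): Where to grip the bevel's handle from above, fingers closing along its y: at (-60, 0, 46) mm in the bevel's frame. Axes as the bevel's.
- blade: The bevel's aluminium blade, same origin, running along its own +y to 112 mm, z = 3 to 19 mm; outer working face at its x = +12 mm, tangent to the barrel. Axes parallel to the bevel's: 90 degrees to the stock; clockwise from above opens it. Unlocked it swings with slight friction (0.015 N m). It starts 16 to 29 degrees beyond 90, wider than the master corner.
- lock (a joint): Red push button: 0 = up (blade free), about 0.006 m = down (blade clamped). It moves straight down against about 6 N, meets the clamp at about 6 mm, and stays where it is left. Locked means beyond 0.0055 m; press with 10 to 15 N. Clamped, the blade is held hard enough to swing the gauge arm.
- lock_top (a point): Centre of the red button's top, 20 mm across, 38 mm above the bevel's underside when up, on the hinge axis.
- plate: Fixed steel setting plate 350 x 620 mm, 12 mm thick, on which both stations and the bevel stand. Origin at its underside's centre; its top is at z = 12 mm.
- master: Master station's fence, fixed: an aluminium bar 20 mm high, 12 thick, its face at y = 0 looking to +y, running from the corner (the origin, at plate-top height) 130 mm along -x. The bevel lies on its +y side, stock along the fence, hinge towards the corner.
- master_wall: Blue wall of the master corner, fixed, 26 mm high, 130 mm long; same origin as the fence. Its face is its own x = 0 plane, looking to -x, running along its own +y, at 70 to 95 degrees to the fence's -x direction. Seated, the bevel's barrel touches fence and wall and the blade lies flush on the wall.
- target: Second station, fixed, same fence and axes as the master (parallel to it, face at y = 0, 130 mm along -x). Its origin is the corner of fence and end stop, at plate-top height. The two stations may be either way round on the plate.
- end_stop: Dark steel end stop of the second station, fixed, 14 x 34 mm and 24 mm high; same origin and axes as that fence; its face is at x = 0, looking to -x. The bevel's barrel comes home against it.
- nest (a point): Where the bevel's hinge axis belongs at the second station: 12 mm from fence and end stop, at plate-top height; also the turning axis of the gauge arm.
- gauge_arm: Orange arm 20 mm high turning about the nest axis (its origin), with a round dark green gauge (58 mm) on its far side. The face the blade pushes is at its x = +12 mm, looks to -x, runs 24 to 124 mm along its +y. Axes parallel to the station's: 90 degrees. It starts folded to 55 to 62 degrees from the fence's -x direction, opens clockwise when pushed, stays where left (0.04 N m).
- weight: Brass weight, 26 mm wide, 36 mm high, bystander.
- gauge_block: Dark steel block 35 x 30 x 12 mm, bystander.
- screwdriver: Yellow-handled screwdriver, bystander.
- wrench: Steel wrench, bystander.
- jar: Small jar 60 mm wide, 70 mm high, bystander.
- adaptor: Brass adaptor 28 mm wide, 34 mm high, bystander.

How it is judged:
By the outcome, as a careful person would: the job done as asked, in the order asked, and still so for the second after the job is handed in, with the robot touching nothing.
It also fails if it takes over 72 s, if anything falls off the work surface, if the arm or the gripper's body presses on something with over 40 N, if the wrist force passes 120 N, or if a joint passes its speed limit or range.

## Working session

There is one attempt and no reset: what is moved stays moved. The work goes in short steps, Python scripts to look and compute and a tool call to move; the robot and the scene stay as the last step left them, time stands still between calls to the robot, and variables do not carry over. Pictures are saved under pics/ and viewed, at most 11 in all, crops included, and the job is handed in when it is done.

Besides the shell and the picture viewer there is one more tool, called as a command line: name --argument value ..., lists and objects as JSON in quotes. play_rows: Moves the arm, as the interface text tells. Its arguments: {"type":"object","properties":{"commands":{"type":"array"},"jaw":{"type":"number"}},"required":["commands"]}

```bash
ls; mkdir -p pics
python3 - <<'E'
from plant import bot
import cv2,pickle
o=bot.get_obs();print(o)
for n in("top","side"):
    c=bot.capture(n);pickle.dump(c,open(n+".pkl","wb"))
    cv2.imwrite(f"pics/{n}0.png",cv2.cvtColor(c["pixels"],cv2.COLOR_RGB2BGR));print({k:v for k,v in c.items() if k!="pixels"})
E
```

```text
pics
{'time': 0.0, 'joint_positions': array([-1.32799426e+00,  3.42751490e-01,  1.52503138e+00, -1.98111073e-05,
        1.27543713e+00, -1.45993448e-01]), 'dq': array([-0.00014595,  0.00046145,  0.00048922,  0.00048975, -0.00184334,
        0.00071217]), 'tau': array([-4.34289575e-05, -4.31241953e+01, -2.44223785e+01,  7.17279408e-02,
        5.58560807e-02, -1.12751393e-04]), 'tool_pos': array([ 198.93847311, -485.43014112,  251.0250123 ]), 'tcp_rot': array([-3.13997987e+00, -2.17996017e-04,  3.88801120e-01]), 'contact_force': array([ 0.00544196, -0.26344982,  0.21265506]), 'moment': array([ 0.0111338 ,  0.06050878, -0.03623892]), 'finger_force': 0.0, 'grip_width': 91.8062415126035}
{'fx': 418.44487223102914, 'fy': 418.44487223102914, 'cx': 324.45815094267857, 'cy': 199.38384930162655, 'k1': -0.04872644417743866, 'eye': array([ 226.01934042,  -11.27549986, 1532.98794257]), 'rotation': array([-2.93187088e+00, -1.36565422e-03, -1.58265937e+00])}
{'fx': 420.0175860590171, 'fy': 420.0175860590171, 'cx': 322.0541184139, 'cy': 195.16070864078023, 'k1': -0.06722309495932277, 'eye': array([180.26452718, 767.73216266, 981.52526761]), 'rotation': array([-2.3868978 ,  0.00443056, -2.7426553 ])}
```

View pics/top0.png

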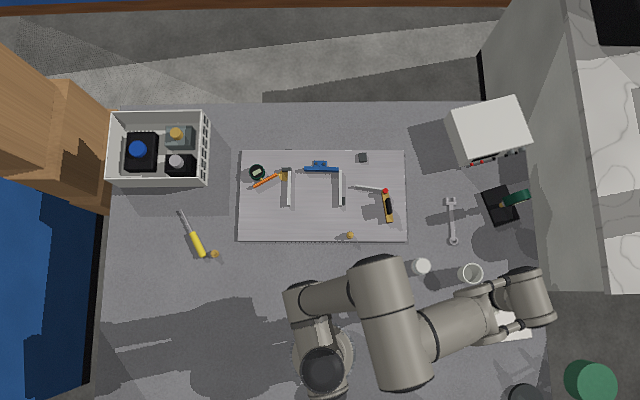

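View pics/side0.png

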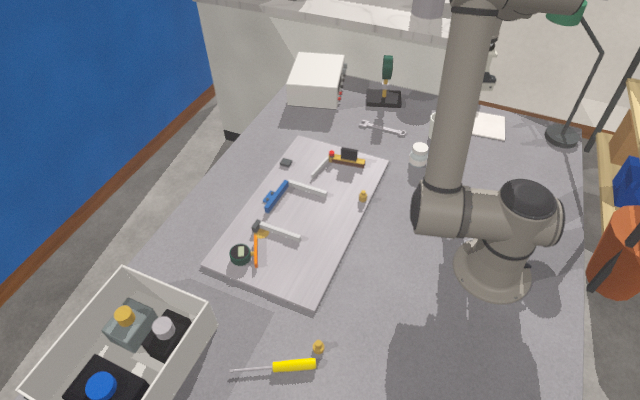

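```bash
cat > h.py <<'E'
import numpy as np,cv2,pickle
from scipy.spatial.transform import Rotation as R
def proj(c,P):
    P=np.atleast_2d(P).astype(float);q=(P-c["eye"])@R.from_euler('xyz',c["rotation"]).as_matrix()
    s=q[:,:2]/q[:,2:];s=s*(1+c["k1"]*(s**2).sum(1,keepdims=True))
    return s*[c["fx"],c["fy"]]+[c["cx"],c["cy"]]
def ray(c,uv):
    uv=np.atleast_2d(uv).astype(float);d=(uv-[c["cx"],c["cy"]])/[c["fx"],c["fy"]];s=d.copy()
    for _ in range(20): s=d/(1+c["k1"]*(s**2).sum(1,keepdims=True))
    v=np.c_[s,np.ones(len(s))]@R.from_euler('xyz',c["rotation"]).as_matrix().T
    return v
def at(c,uv,z):
    v=ray(c,uv);return c["eye"]+v*((z-c["eye"][2])/v[:,2])[:,None]
def ortho(c,z,x0,x1,y0,y1,s):
    # up=+x, left=+y
    h,w=int((x1-x0)*s),int((y1-y0)*s)
    r,k=np.mgrid[0:h,0:w];P=np.c_[(x1-r/s).ravel(),(y1-k/s).ravel(),np.full(h*w,z)]
    m=proj(c,P).astype(np.float32).reshape(h,w,2)
    return cv2.cvtColor(cv2.remap(c["pixels"],m[...,0],m[...,1],cv2.INTER_CUBIC),cv2.COLOR_RGB2BGR)
def load(n): return pickle.load(open(n+".pkl","rb"))
E
python3 - <<'E'
from h import *
t,s=load("top"),load("side")
for n,c in(("top",t),("side",s)):
    hsv=cv2.cvtColor(c["pixels"],cv2.COLOR_RGB2HSV)
    red=((hsv[...,0]<6)|(hsv[...,0]>174))&(hsv[...,1]>170)&(hsv[...,2]>90)
    nn,l,st,ce=cv2.connectedComponentsWithStats(red.astype(np.uint8))
    for i in range(1,nn):
        if st[i,4]>5: print(n,ce[i],st[i,4],at(c,ce[i],50))
print(at(t,[[238,241],[240,150],[405,150],[407,241]],12))
O=at(t,[[322,195]],12)[0];print(O)
x0,x1,y0,y1=O[0]-150,O[0]+175,O[1]-310,O[1]+310
print(x0,x1,y0,y1)
for n,c in(("top",t),("side",s)):
    im=ortho(c,32,x0,x1,y0,y1,1.28)
    for x in range(int(x0//50)*50+50,int(x1),50): cv2.putText(im,str(x),(0,int((x1-x)*1.28)),0,.35,(0,0,255));cv2.line(im,(0,int((x1-x)*1.28)),(8,int((x1-x)*1.28)),(0,0,255))
    for y in range(int(y0//50)*50+50,int(y1),50): cv2.putText(im,str(y),(int((y1-y)*1.28),10),0,.35,(0,0,255));cv2.line(im,(int((y1-y)*1.28),0),(int((y1-y)*1.28),6),(0,0,255))
    cv2.imwrite(f"pics/o_{n}.png",im)
E
```

```text
top [481.16666667 161.16666667] 6 [[ 680.41929007 -602.50099269   50.        ]]
top [471.125 163.875] 8 [[ 670.22848567 -563.65911318   50.        ]]
top [384.9 190.3] 20 [[ 572.92870202 -237.73166977   50.        ]]
side [331.2 152. ] 10 [[ 573.48943247 -233.8749971    50.        ]]
[[ 398.18512778  299.97629855   12.        ]
 [ 746.38346417  303.24880865   12.        ]
 [ 739.15866015 -327.3652693    12.        ]
 [ 390.99304762 -316.50786484   12.        ]]
[566.515527    -8.23604138  12.        ]
416.51552699899105 741.515526998991 -318.23604137618946 301.76395862381054
```

View pics/o_top.png

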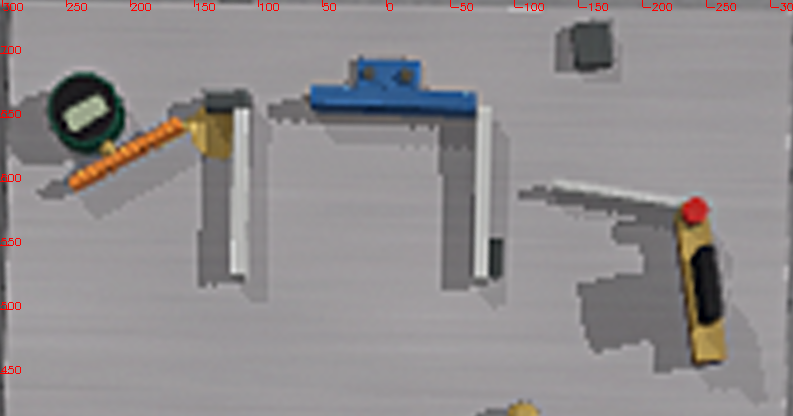

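View pics/o_side.png

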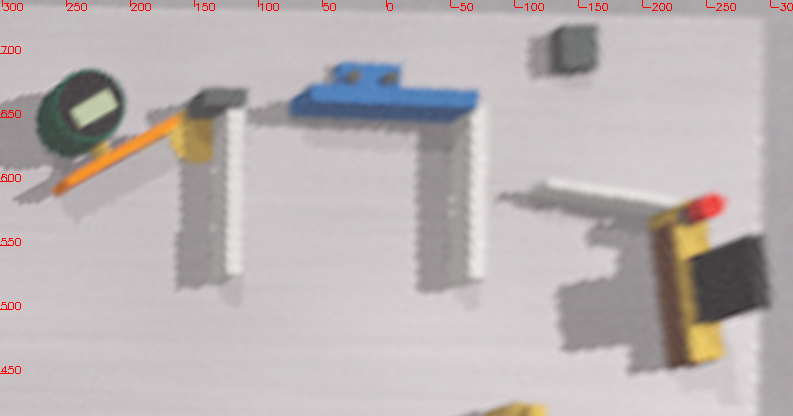

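```bash
cat > m.py <<'E'
from h import *
def meas(c,tag):
    S=4;x0,x1,y0,y1=400,760,-320,310
    def world(z,mask): r,k=np.nonzero(mask);return np.c_[x1-r/S,y1-k/S]
    out={}
    for z in(32,38,50):out[z]=ortho(c,z,x0,x1,y0,y1,S)
    def sub(im,xa,xb,ya,yb):
        return im[int((x1-xb)*S):int((x1-xa)*S),int((y1-yb)*S):int((y1-ya)*S)]
    def axis(im,fn,xa,xb,ya,yb,nm,close=0):
        p=sub(im,xa,xb,ya,yb);h=cv2.cvtColor(p,cv2.COLOR_BGR2HSV);m=fn(h).astype(np.uint8)
        n,l,st,ce=cv2.connectedComponentsWithStats(m);i=1+st[1:,4].argmax();m=(l==i).astype(np.uint8)
        if close:
            cn,_=cv2.findContours(m,0,2);hu=cv2.convexHull(np.vstack(cn));m=cv2.fillPoly(m,[hu],1)
        r,k=np.nonzero(m);P=np.c_[xb-r/S,yb-k/S]
        (b,a,ang)=cv2.minAreaRect(P.astype(np.float32));mu=P.mean(0);w,v=np.linalg.eigh(np.cov(P.T));d=v[:,1]
        if d[0]<0:d=-d
        pr=(P-mu)@d;q=(P-mu)@[-d[1],d[0]]
        print(tag,nm,"mid",mu.round(1),"rect",np.round(b,1),np.round(a,1),"dir deg",round(np.degrees(np.arctan2(d[1],d[0])),2),"ends",(mu+d*np.percentile(pr,0.5)).round(1),(mu+d*np.percentile(pr,99.5)).round(1),"width",np.round(np.ptp(np.percentile(q,[2,98])),1))
    wh=lambda h:(h[...,2]>200)&(h[...,1]<40)
    axis(out[32],wh,530,650,-95,-55,"mfence")
    axis(out[32],wh,530,650,100,135,"tfence")
    axis(out[38],lambda h:(h[...,0]>100)&(h[...,0]<125)&(h[...,1]>120),620,672,-90,80,"wall")
    axis(out[32],lambda h:(h[...,0]>12)&(h[...,0]<32)&(h[...,1]>90)&(h[...,2]>70),440,582,-280,-200,"stock",1)
    axis(out[32],lambda h:(h[...,2]>195)&(h[...,1]<40),570,605,-215,-120,"blade")
    axis(out[32],lambda h:(h[...,0]>5)&(h[...,0]<18)&(h[...,1]>150),580,665,150,260,"arm")
    axis(out[50],lambda h:((h[...,0]<6)|(h[...,0]>174))&(h[...,1]>150),540,610,-270,-200,"button")
    axis(ortho(c,75,x0,x1,y0,y1,S),lambda h:(h[...,2]<60),460,580,-280,-200,"handletop")
if __name__=="__main__":
    for n in("top","side"):
        meas(load(n),n)
E
python3 m.py
```

```text
top mfence mid [541.9 -76.6] rect [542.6 -76.2] [ 2.5 24.8] dir deg -1.33 ends [530.2 -76.3] [554.7 -76.8] width 1.9
top tfence mid [541.2 119.4] rect [542.  119.1] [ 3.8 23.5] dir deg 0.72 ends [530.2 119.3] [553.5 119.6] width 2.9
top wall mid [661.2  -4.2] rect [661.8  -4.8] [128.2  21.5] dir deg 87.69 ends [658.6 -67.8] [663.7  58.3] width 19.0
top stock mid [ 518.  -244.7] rect [ 520.8 -244.5] [125.1  27.3] dir deg 7.97 ends [ 459.7 -252.8] [ 579.2 -236.1] width 26.0
top blade mid [ 587.4 -206.5] rect [ 587.4 -207.1] [8.2 2.2] dir deg 85.28 ends [ 587.  -211.2] [ 587.6 -203. ] width 2.1
top arm mid [621.8 202.5] rect [621.6 203.8] [14.6 99.9] dir deg -60.89 ends [597.5 246.1] [645.  160.9] width 12.0
top button mid [ 572.4 -237.7] rect [ 572.4 -237.6] [18.  20.1] dir deg -31.69 ends [ 563.6 -232.3] [ 580.8 -242.9] width 16.1
top handletop mid [ 510.4 -242.9] rect [ 510.6 -242.9] [59.6 19.3] dir deg 5.08 ends [ 481.7 -245.4] [ 539.5 -240.3] width 17.4
side mfence mid [589.5 -80.1] rect [590.1 -79.8] [ 30.  119.8] dir deg -0.49 ends [530.7 -79.6] [649.5 -80.6] width 27.6
side tfen
[... 156 characters left out ...]
[139.3  16.8] dir deg 87.39 ends [660.1 -62.5] [666.2  71.8] width 14.0
side stock mid [ 521.9 -236.6] rect [ 520.3 -239.6] [123.3  42.9] dir deg 11.16 ends [ 460.4 -248.8] [ 578.3 -225.5] width 37.3
side blade mid [ 596.9 -176.1] rect [ 593.6 -167.4] [94.8 22.8] dir deg 85.21 ends [ 593.7 -214.7] [ 601.5 -121.8] width 18.2
side arm mid [621.7 209.5] rect [622.2 210.2] [ 10.5 113.2] dir deg -60.55 ends [594.4 257.9] [648.5 162. ] width 8.2
side button mid [ 571.8 -230.1] rect [ 571.8 -230.3] [13.4 23.4] dir deg -69.22 ends [ 568.  -219.9] [ 575.9 -240.8] width 12.2
side handletop mid [ 484.1 -224.7] rect [ 484.1 -224.8] [ 1.7 11.1] dir deg -70.4 ends [ 482.3 -219.7] [ 485.9 -229.8] width 1.5
```

play_rows --commands '[{"z": 0}, {"z": 0}, {"z": 0}, {"z": 0}, {"z": 0}, {"z": 0}, {"z": 0}, {"z": 0}]' --jaw 0

```text
invalid input at $.commands[0]: expected keys x, y, z, twist
```

play_rows --commands '[{"x": 0.02, "y": -0.006, "z": 0, "twist": 0}, {"x": 0.06, "y": -0.017, "z": 0.01, "twist": 2}, {"x": 0.105, "y": -0.03, "z": 0.02, "twist": 5}, {"x": 0.15, "y": -0.042, "z": 0.03, "twist": 8}, {"x": 0.195, "y": -0.055, "z": 0.04, "twist": 11}, {"x": 0.24, "y": -0.068, "z": 0.05, "twist": 14}, {"x": 0.285, "y": -0.081, "z": 0.06, "twist": 17}, {"x": 0.325, "y": -0.092, "z": 0.07, "twist": 17}]' --jaw 0

```text
time: 0.9
tool_pos: [466.3, -275.6, 181.0]
tcp_rot: [-3.141, 0.0, 0.091]
contact_force: [0.5, -0.6, -0.4]
grip_width: 91.6
finger_force: 0.0
```

Run:
```python
from h import *
c=load("top")
# fence edges: gradient crossings per x-row, at z=32
S=4
for nm,ya,yb in(("m",-100,-55),("t",95,140)):
    g=cv2.cvtColor(ortho(c,32,535,645,ya,yb,S),cv2.COLOR_BGR2GRAY).astype(float)
    g=cv2.GaussianBlur(g,(1,41),0);L=[];Rr=[]
    for r in range(0,g.shape[0],8):
        d=np.diff(cv2.GaussianBlur(g[r:r+1],(9,1),0)[0])
        L.append((645-r/S,yb-d.argmax()/S));Rr.append((645-r/S,yb-d.argmin()/S))
    for q in(L,Rr):
        q=np.array(q);p=np.polyfit(q[:,0],q[:,1],1);print(nm,np.degrees(np.arctan(p[0])).round(2),np.polyval(p,[540,640]).round(1),np.abs(np.polyval(p,q[:,0])-q[:,1]).max().round(2))
# wall: light/dark blue boundary
im=ortho(c,38,620,690,-90,80,S);v=cv2.cvtColor(im,cv2.COLOR_BGR2HSV)[...,2].astype(float)
sat=cv2.cvtColor(im,cv2.COLOR_BGR2HSV)[...,1].astype(float)
v=cv2.GaussianBlur(v,(21,9),0);sat=cv2.GaussianBlur(sat,(21,9),0)
for y in range(-60,56,10):
    k=int((80-y)*S);a=v[:,k];b=np.diff(sat[:,k]);print(y,"satup",690-b.argmax()/S,"satdown",690-b.argmin()/S,"Vdrop",690-np.diff(a).argmin()/S)
```

```text
m -0.84 [-68.6 -70.1] 0.39
m -3.61 [-75.2 -81.5] 13.04
t -1.9 [122.9 119.6] 1.33
t -4.61 [114.1 106. ] 4.95
-60 satup 668.5 satdown 650.5 Vdrop 653.75
-50 satup 668.75 satdown 650.5 Vdrop 670.75
-40 satup 668.75 satdown 650.5 Vdrop 670.75
-30 satup 669.5 satdown 650.5 Vdrop 671.25
-20 satup 680.0 satdown 650.25 Vdrop 657.25
-10 satup 648.0 satdown 651.25 Vdrop 657.75
0 satup 648.25 satdown 651.5 Vdrop 658.0
10 satup 679.0 satdown 651.5 Vdrop 658.25
20 satup 648.5 satdown 652.25 Vdrop 658.5
30 satup 674.0 satdown 652.25 Vdrop 658.5
40 satup 673.0 satdown 652.25 Vdrop 658.5
50 satup 673.0 satdown 652.25 Vdrop 658.75
```

play_rows --commands '[{"x": 0.015, "y": -0.01, "z": 0.005, "twist": 0}, {"x": 0.035, "y": -0.022, "z": 0.02, "twist": 0}, {"x": 0.05, "y": -0.032, "z": 0.045, "twist": 0}, {"x": 0.05, "y": -0.032, "z": 0.07, "twist": 0}, {"x": 0.05, "y": -0.032, "z": 0.09, "twist": 0}, {"x": 0.05, "y": -0.032, "z": 0.107, "twist": 0}, {"x": 0.05, "y": -0.032, "z": 0.117, "twist": 0}, {"x": 0.05, "y": -0.032, "z": 0.117, "twist": 0}]'

```text
time: 1.7
tool_pos: [510.9, -240.5, 63.2]
tcp_rot: [-3.14, 0.003, 0.092]
contact_force: [0.1, -0.5, -1.0]
grip_width: 91.8
finger_force: 0.0
```

Run:
```python
from plant import bot
from h import *
o=bot.get_obs();print({k:np.round(o[k],2) for k in("time","tool_pos","tcp_rot","contact_force","grip_width")})
a=[]
for n in("top","side"):
    c=bot.capture(n);p=proj(c,o["tool_pos"])[0];x,y=int(p[0]),int(p[1]);q=c["pixels"][max(0,y-50):y+50,x-65:x+65]
    a.append(cv2.resize(cv2.cvtColor(q,cv2.COLOR_RGB2BGR),(390,300),interpolation=cv2.INTER_CUBIC))
cv2.imwrite("pics/g1.png",np.hstack(a))
```

```text
{'time': np.float64(1.7), 'tool_pos': array([ 510.91, -240.55,   63.23]), 'tcp_rot': array([-3.14,  0.  ,  0.09]), 'contact_force': array([ 0.1 , -0.54, -0.95]), 'grip_width': np.float64(91.77)}
```

View pics/g1.png

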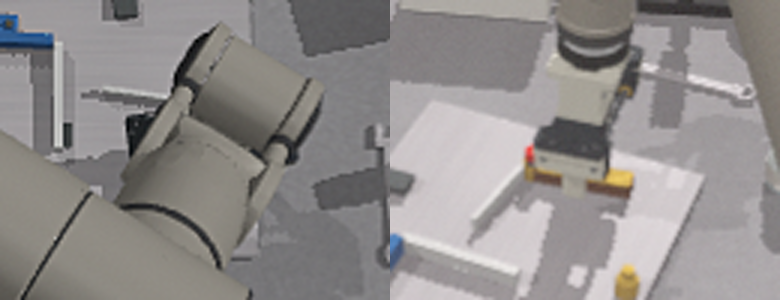

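The side view shows the fingers straddling the black handle, red button at about (530,153) in the crop; the top view is blocked by the arm. Closing.

play_rows --commands '[{"x": 0, "y": 0, "z": 0, "twist": 0}, {"x": 0, "y": 0, "z": 0, "twist": 0}, {"x": 0, "y": 0, "z": 0, "twist": 0}, {"x": 0, "y": 0, "z": 0, "twist": 0}, {"x": 0, "y": 0, "z": 0, "twist": 0}, {"x": 0, "y": 0, "z": 0, "twist": 0}, {"x": 0, "y": 0, "z": 0, "twist": 0}, {"x": 0, "y": 0, "z": 0, "twist": 0}]' --jaw 1

```text
time: 2.6
tool_pos: [511.8, -241.0, 64.7]
tcp_rot: [3.142, 0.0, 0.092]
contact_force: [0.8, -0.6, 1.3]
grip_width: 32.4
finger_force: 0.0
```

play_rows --commands '[{"x": 0, "y": 0, "z": 0, "twist": 0}, {"x": 0, "y": 0, "z": 0, "twist": 0}, {"x": 0, "y": 0, "z": 0, "twist": 0}, {"x": 0, "y": 0, "z": 0, "twist": 0}, {"x": 0, "y": 0, "z": 0, "twist": 0}, {"x": 0, "y": 0, "z": 0, "twist": 0}, {"x": 0, "y": 0, "z": 0, "twist": 0}, {"x": 0, "y": 0, "z": 0, "twist": 0}]'

```text
time: 3.4
tool_pos: [511.8, -241.1, 64.7]
tcp_rot: [3.141, -0.0, 0.092]
contact_force: [-0.6, -1.8, -1.9]
grip_width: 14.1
finger_force: 30.0
```

play_rows --commands '[{"x": 0, "y": 0, "z": -0.005, "twist": 0}, {"x": 0, "y": 0, "z": -0.015, "twist": 0}, {"x": 0, "y": 0, "z": -0.028, "twist": 0}, {"x": 0, "y": 0, "z": -0.038, "twist": 0}, {"x": 0.001, "y": -0.004, "z": -0.042, "twist": 0}, {"x": 0.003, "y": -0.012, "z": -0.042, "twist": 0.5}, {"x": 0.006, "y": -0.024, "z": -0.042, "twist": 1}, {"x": 0.009, "y": -0.04, "z": -0.042, "twist": 1.5}]'

```text
time: 4.2
tool_pos: [516.8, -199.3, 106.2]
tcp_rot: [-3.141, 0.001, 0.065]
contact_force: [0.0, -0.2, -3.5]
grip_width: 13.8
finger_force: 30.0
```

play_rows --commands '[{"x": 0.0045, "y": -0.018, "z": 0, "twist": 0.6}, {"x": 0.009, "y": -0.039, "z": 0, "twist": 1.2}, {"x": 0.0135, "y": -0.062, "z": 0, "twist": 1.9}, {"x": 0.018, "y": -0.085, "z": 0, "twist": 2.6}, {"x": 0.022, "y": -0.108, "z": 0, "twist": 3.3}, {"x": 0.025, "y": -0.128, "z": 0, "twist": 3.9}, {"x": 0.0265, "y": -0.142, "z": 0, "twist": 4.4}, {"x": 0.027, "y": -0.149, "z": 0, "twist": 4.6}]'

```text
time: 5.0
tool_pos: [533.5, -47.6, 106.1]
tcp_rot: [-3.141, 0.002, -0.013]
contact_force: [1.0, 0.3, -3.9]
grip_width: 14.0
finger_force: 30.0
```

Run:
```python
from plant import bot
from h import *
o=bot.get_obs();print({k:np.round(o[k],3) for k in("time","tool_pos","tcp_rot","contact_force","moment","grip_width")})
a=[]
for n in("top","side"):
    c=bot.capture(n);pickle.dump(c,open(n+"1.pkl","wb"))
    a.append(cv2.resize(ortho(c,45,470,690,-120,90,1.9),(399,418)))
cv2.imwrite("pics/g2.png",np.hstack(a))
```

```text
{'time': np.float64(5.0), 'tool_pos': array([533.521, -47.627, 106.12 ]), 'tcp_rot': array([-3.141e+00,  2.000e-03, -1.300e-02]), 'contact_force': array([ 1.017,  0.291, -3.855]), 'moment': array([ 0.045,  0.073, -0.041]), 'grip_width': np.float64(14.02)}
```

View pics/g2.png

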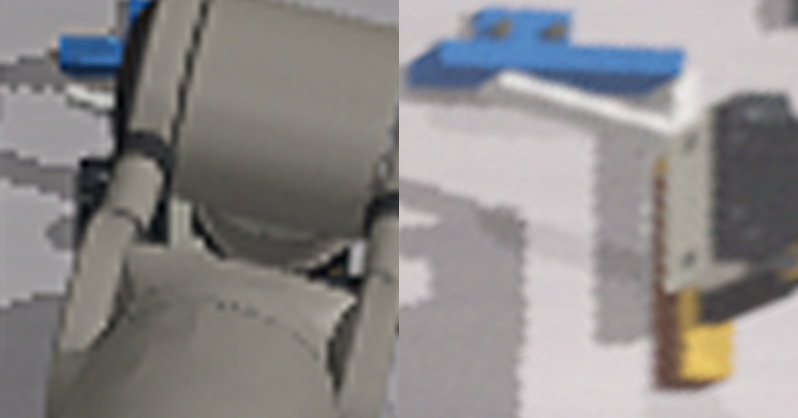

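Side view: the bevel is held just ahead of the master corner, blade tip near (497,75), about 20 mm short of the blue wall. Lowering.

play_rows --commands '[{"x": 0, "y": 0, "z": 0.006, "twist": 0}, {"x": 0, "y": 0, "z": 0.018, "twist": 0}, {"x": 0, "y": 0, "z": 0.03, "twist": 0}, {"x": 0, "y": 0, "z": 0.037, "twist": 0}, {"x": 0, "y": 0, "z": 0.04, "twist": 0}, {"x": 0, "y": 0, "z": 0.041, "twist": 0}, {"x": 0, "y": 0, "z": 0.042, "twist": 0}, {"x": 0, "y": 0, "z": 0.042, "twist": 0}]'

```text
time: 5.9
tool_pos: [534.4, -50.0, 64.9]
tcp_rot: [3.141, -0.001, -0.014]
contact_force: [-0.3, 0.3, -3.9]
grip_width: 14.0
finger_force: 30.0
```

play_rows --commands '[{"x": 0, "y": 0, "z": 0.0005, "twist": 0}, {"x": 0, "y": 0, "z": 0.001, "twist": 0}, {"x": 0, "y": 0, "z": 0.001, "twist": 0}, {"x": 0, "y": 0.001, "z": 0.001, "twist": 0}, {"x": 0, "y": 0.002, "z": 0.001, "twist": 0}, {"x": 0, "y": 0.003, "z": 0.001, "twist": 0}, {"x": 0, "y": 0.003, "z": 0.001, "twist": 0}, {"x": 0, "y": 0.003, "z": 0.001, "twist": 0}]'

```text
time: 6.7
tool_pos: [534.7, -52.0, 64.7]
tcp_rot: [-3.141, -0.002, -0.014]
contact_force: [-1.6, 4.5, 6.0]
grip_width: 14.3
finger_force: 30.0
```

```bash
cat > ob.py <<'E'
from plant import bot
import numpy as np
o=bot.get_obs()
for k in("time","joint_positions","tool_pos","tcp_rot","contact_force","moment"):print(k,np.round(o[k],3))
E
python3 ob.py
```

```text
time 6.7
joint_positions [-0.24   0.584  1.716  0.002  0.841  1.344]
tool_pos [534.677 -52.014  64.657]
tcp_rot [-3.141e+00 -2.000e-03 -1.400e-02]
contact_force [-1.563  4.489  6.043]
moment [0.97  0.239 0.095]
```

play_rows --commands '[{"x": 0, "y": 0, "z": -0.0003, "twist": 0}, {"x": 0, "y": 0, "z": -0.0007, "twist": 0}, {"x": 0, "y": 0.0005, "z": -0.0007, "twist": 0}, {"x": 0, "y": 0.001, "z": -0.0007, "twist": 0}, {"x": 0, "y": 0.0015, "z": -0.0007, "twist": 0}, {"x": 0, "y": 0.002, "z": -0.0007, "twist": 0}, {"x": 0, "y": 0.002, "z": -0.0007, "twist": 0}, {"x": 0, "y": 0.002, "z": -0.0007, "twist": 0}]'

```text
time: 7.5
tool_pos: [534.5, -53.3, 64.7]
tcp_rot: [-3.139, -0.001, -0.015]
contact_force: [1.0, 10.6, 3.1]
grip_width: 13.8
finger_force: 30.0
```

play_rows --commands '[{"x": 0.001, "y": -0.0008, "z": -0.0003, "twist": 0}, {"x": 0.005, "y": -0.0012, "z": -0.0004, "twist": 0}, {"x": 0.011, "y": -0.0012, "z": -0.0004, "twist": 0}, {"x": 0.018, "y": -0.0012, "z": -0.0004, "twist": 0}, {"x": 0.025, "y": -0.0012, "z": -0.0004, "twist": 0}, {"x": 0.031, "y": -0.0012, "z": -0.0004, "twist": 0}, {"x": 0.035, "y": -0.0012, "z": -0.0004, "twist": 0}, {"x": 0.036, "y": -0.0012, "z": -0.0004, "twist": 0}]'

```text
time: 8.3
tool_pos: [567.5, -53.7, 64.9]
tcp_rot: [-3.14, 0.007, -0.015]
contact_force: [-13.3, 3.3, 12.3]
grip_width: 13.9
finger_force: 30.0
```

```bash
python3 ob.py
```

```text
time 8.3
joint_positions [-0.229  0.632  1.612 -0.     0.903  1.357]
tool_pos [567.454 -53.692  64.85 ]
tcp_rot [-3.14   0.007 -0.015]
contact_force [-13.302   3.253  12.273]
moment [ 0.676  1.794 -0.059]
```

play_rows --commands '[{"x": 0, "y": 0, "z": -0.0002, "twist": 0}, {"x": 0, "y": 0, "z": -0.0004, "twist": 0}, {"x": 0, "y": 0, "z": -0.0006, "twist": 0}, {"x": 0, "y": 0, "z": -0.0006, "twist": 0}, {"x": 0, "y": 0, "z": -0.0006, "twist": 0}, {"x": 0, "y": 0, "z": -0.0006, "twist": 0}, {"x": 0, "y": 0, "z": -0.0006, "twist": 0}, {"x": 0, "y": 0, "z": -0.0006, "twist": 0}]'

```text
time: 9.1
tool_pos: [567.5, -53.7, 64.9]
tcp_rot: [-3.14, 0.006, -0.015]
contact_force: [-8.1, 4.0, 4.8]
grip_width: 13.5
finger_force: 30.0
```

```bash
python3 ob.py
python3 - <<'E'
from plant import bot
from h import *
c=bot.capture("side");pickle.dump(c,open("side2.pkl","wb"))
p=c["pixels"][140:240,230:380]
cv2.imwrite("pics/g3.png",cv2.resize(cv2.cvtColor(p,cv2.COLOR_RGB2BGR),(780,520),interpolation=cv2.INTER_CUBIC))
E
```

```text
time 9.1
joint_positions [-0.229  0.632  1.613 -0.     0.903  1.357]
tool_pos [567.501 -53.686  64.93 ]
tcp_rot [-3.14   0.006 -0.015]
contact_force [-8.114  4.003  4.834]
moment [ 0.648  1.141 -0.15 ]
```

View pics/g3.png

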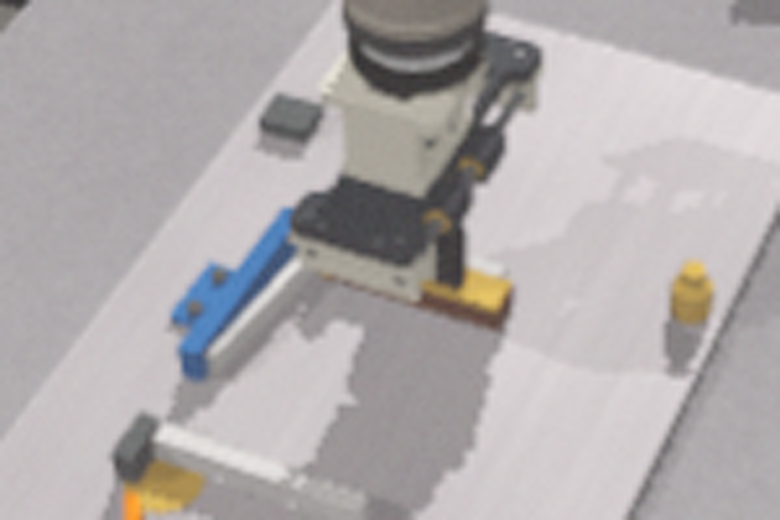

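The blade tip is on the blue wall near its far end (about (195,355) in the crop), hinge still ~15 mm short; the resistance is plate friction from pressing down. Lightening z and going on.

play_rows --commands '[{"x": 0, "y": 0, "z": -0.0004, "twist": 0}, {"x": 0, "y": -0.0004, "z": -0.0007, "twist": 0}, {"x": 0.001, "y": -0.0008, "z": -0.0007, "twist": 0}, {"x": 0.002, "y": -0.0008, "z": -0.0007, "twist": 0}, {"x": 0.003, "y": -0.0008, "z": -0.0007, "twist": 0}, {"x": 0.004, "y": -0.0008, "z": -0.0007, "twist": 0}, {"x": 0.004, "y": -0.0008, "z": -0.0007, "twist": 0}, {"x": 0.004, "y": -0.0008, "z": -0.0007, "twist": 0}]'

```text
time: 9.95
tool_pos: [574.4, -53.6, 66.2]
tcp_rot: [3.141, -0.001, -0.014]
contact_force: [-0.0, 0.2, -4.3]
grip_width: 13.7
finger_force: 30.0
```

```bash
python3 ob.py
```

```text
time 9.95
joint_positions [-0.226  0.637  1.597 -0.     0.906  1.359]
tool_pos [574.422 -53.604  66.156]
tcp_rot [ 3.141e+00 -1.000e-03 -1.400e-02]
contact_force [-0.045  0.237 -4.316]
moment [ 0.138  0.042 -0.039]
```

play_rows --commands '[{"x": 0.001, "y": 0, "z": 0.0002, "twist": 0}, {"x": 0.002, "y": 0, "z": 0.0004, "twist": 0}, {"x": 0.0035, "y": 0, "z": 0.0005, "twist": 0}, {"x": 0.005, "y": 0, "z": 0.0005, "twist": 0}, {"x": 0.006, "y": 0, "z": 0.0005, "twist": 0}, {"x": 0.007, "y": 0, "z": 0.0005, "twist": 0}, {"x": 0.007, "y": 0, "z": 0.0005, "twist": 0}, {"x": 0.007, "y": 0, "z": 0.0005, "twist": 0}]'

```text
time: 10.75
tool_pos: [581.0, -53.6, 65.6]
tcp_rot: [3.141, 0.0, -0.014]
contact_force: [-1.0, 0.0, -3.0]
grip_width: 13.6
finger_force: 30.0
```

```bash
python3 ob.py
```

```text
time 10.75
joint_positions [-0.223  0.648  1.577 -0.     0.917  1.362]
tool_pos [580.997 -53.635  65.555]
tcp_rot [ 3.141  0.    -0.014]
contact_force [-1.048  0.013 -2.973]
moment [-0.075  0.337 -0.085]
```

play_rows --commands '[{"x": 0.0005, "y": 0.0003, "z": 0, "twist": 0}, {"x": 0.001, "y": 0.0006, "z": 0, "twist": 0}, {"x": 0.0015, "y": 0.0008, "z": 0, "twist": 0}, {"x": 0.002, "y": 0.001, "z": 0, "twist": 0}, {"x": 0.0025, "y": 0.001, "z": 0, "twist": 0}, {"x": 0.0025, "y": 0.001, "z": 0, "twist": 0}, {"x": 0.0025, "y": 0.001, "z": 0, "twist": 0}, {"x": 0.0025, "y": 0.001, "z": 0, "twist": 0}]'

```text
time: 11.55
tool_pos: [581.3, -53.8, 65.3]
tcp_rot: [-3.14, 0.005, -0.014]
contact_force: [-8.4, 2.4, 1.8]
grip_width: 14.0
finger_force: 30.0
```

```bash
python3 ob.py
```

```text
time 11.55
joint_positions [-0.224  0.651  1.571  0.     0.925  1.361]
tool_pos [581.311 -53.825  65.329]
tcp_rot [-3.14   0.005 -0.014]
contact_force [-8.428  2.428  1.85 ]
moment [ 0.519  1.505 -0.038]
```

play_rows --commands '[{"x": 0, "y": 0.0004, "z": -0.0002, "twist": 0}, {"x": 0, "y": 0.0008, "z": -0.0004, "twist": 0}, {"x": 0, "y": 0.0012, "z": -0.0004, "twist": 0}, {"x": 0.0001, "y": 0.0014, "z": -0.0004, "twist": 0}, {"x": 0.0002, "y": 0.0014, "z": -0.0004, "twist": 0}, {"x": 0.0002, "y": 0.0014, "z": -0.0004, "twist": 0}, {"x": 0.0002, "y": 0.0014, "z": -0.0004, "twist": 0}, {"x": 0.0002, "y": 0.0014, "z": -0.0004, "twist": 0}]'

```text
time: 12.35
tool_pos: [581.3, -54.0, 65.4]
tcp_rot: [-3.138, 0.006, -0.014]
contact_force: [-8.6, 7.1, 1.5]
grip_width: 13.9
finger_force: 30.0
```

```bash
python3 ob.py
```

```text
time 12.35
joint_positions [-0.225  0.651  1.571  0.002  0.926  1.359]
tool_pos [581.322 -53.98   65.374]
tcp_rot [-3.138  0.006 -0.014]
contact_force [-8.566  7.108  1.534]
moment [ 1.408  1.238 -0.073]
```

play_rows --commands '[{"x": 0, "y": 0, "z": 0, "twist": 0}, {"x": 0, "y": 0, "z": 0, "twist": 0}, {"x": -0.0005, "y": -0.0004, "z": 0, "twist": 0}, {"x": -0.001, "y": -0.0008, "z": 0, "twist": 0}, {"x": -0.0013, "y": -0.0011, "z": 0, "twist": 0}, {"x": -0.0013, "y": -0.0011, "z": 0, "twist": 0}, {"x": -0.0013, "y": -0.0011, "z": 0, "twist": 0}, {"x": -0.0013, "y": -0.0011, "z": 0, "twist": 0}]'

```text
time: 13.15
tool_pos: [581.2, -53.9, 65.4]
tcp_rot: [-3.14, 0.003, -0.014]
contact_force: [-2.9, 4.8, -2.9]
grip_width: 13.9
finger_force: 30.0
```

```bash
python3 ob.py
```

```text
time 13.15
joint_positions [-2.240e-01  6.500e-01  1.573e+00  1.000e-03  9.220e-01  1.360e+00]
tool_pos [581.22  -53.868  65.359]
tcp_rot [-3.14e+00  3.00e-03 -1.40e-02]
contact_force [-2.942  4.818 -2.946]
moment [ 0.826  0.929 -0.017]
```

play_rows --commands '[{"x": 0, "y": 0, "z": 0.0002, "twist": 0}, {"x": 0, "y": 0, "z": 0.0002, "twist": 0}, {"x": 0, "y": 0, "z": 0.0002, "twist": 0}, {"x": 0, "y": 0, "z": 0.0002, "twist": 0}, {"x": 0, "y": 0, "z": 0.0002, "twist": 0}, {"x": 0, "y": 0, "z": -0.005, "twist": 0}, {"x": 0, "y": 0, "z": -0.02, "twist": 0}, {"x": 0, "y": 0, "z": -0.045, "twist": 0}]' --jaw 0.55

```text
time: 13.95
tool_pos: [581.6, -54.8, 110.4]
tcp_rot: [-3.141, 0.003, -0.014]
contact_force: [-0.0, 0.1, 1.4]
grip_width: 41.7
finger_force: 0.0
```

```bash
python3 ob.py
python3 - <<'E'
from plant import bot
from h import *
c=bot.capture("side");pickle.dump(c,open("side3.pkl","wb"))
p=c["pixels"][140:240,230:380]
cv2.imwrite("pics/g4.png",cv2.resize(cv2.cvtColor(p,cv2.COLOR_RGB2BGR),(780,520),interpolation=cv2.INTER_CUBIC))
E
```

```text
time 13.95
joint_positions [-0.225  0.591  1.535 -0.     1.018  1.36 ]
tool_pos [581.59  -54.772 110.434]
tcp_rot [-3.141e+00  3.000e-03 -1.400e-02]
contact_force [-0.023  0.086  1.436]
moment [-0.035 -0.011 -0.014]
```

View pics/g4.png

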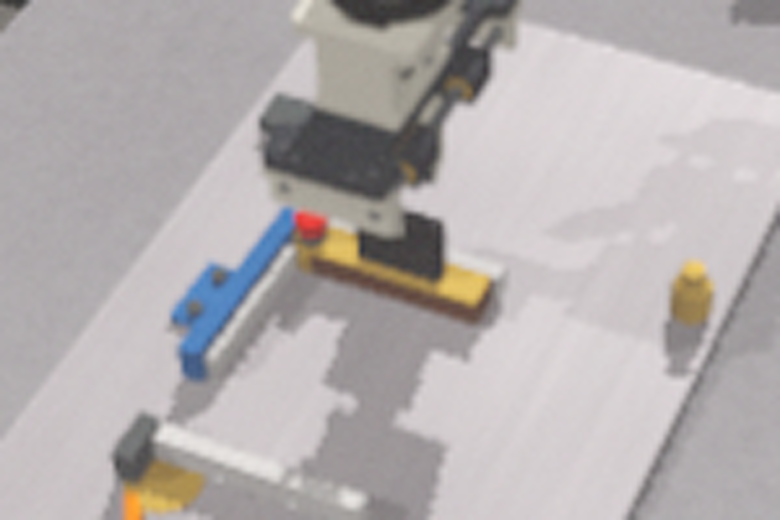

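Run:
```python
from h import *
for n in("side","side3"):
    c=load(n);h=cv2.cvtColor(c["pixels"],cv2.COLOR_RGB2HSV)
    m=((h[...,0]<6)|(h[...,0]>174))&(h[...,1]>150)&(h[...,2]>90)
    m[:140]=0;m[240:]=0;m[:,:230]=0;m[:,380:]=0
    r,k=np.nonzero(m);print(n,len(r),at(c,[[k.mean(),r.mean()]],47))
```

```text
side 16 [[ 572.5720393  -233.83474727   47.        ]]
side3 17 [[642.70359668 -50.45398116  47.        ]]
```

Blade lies along the blue wall and stock along the fence, button at about (311,222) in the crop. Moving over the button with the jaws closing.

play_rows --commands '[{"x": 0.005, "y": 0, "z": -0.002, "twist": 0}, {"x": 0.02, "y": 0, "z": -0.003, "twist": 0}, {"x": 0.04, "y": 0, "z": -0.003, "twist": 0}, {"x": 0.055, "y": 0, "z": -0.003, "twist": 0}, {"x": 0.0605, "y": 0, "z": -0.003, "twist": 0}, {"x": 0.0605, "y": 0, "z": -0.003, "twist": 0}, {"x": 0.0605, "y": 0, "z": 0.005, "twist": 0}, {"x": 0.0605, "y": 0, "z": 0.015, "twist": 0}]' --jaw 1

```text
time: 14.8
tool_pos: [642.5, -55.8, 95.5]
tcp_rot: [3.141, 0.0, -0.014]
contact_force: [0.4, -0.2, -0.4]
grip_width: 0.0
finger_force: 0.0
```

play_rows --commands '[{"x": 0, "y": 0, "z": 0.006, "twist": 0}, {"x": 0, "y": 0, "z": 0.012, "twist": 0}, {"x": 0, "y": 0, "z": 0.015, "twist": 0}, {"x": 0, "y": 0, "z": 0.017, "twist": 0}, {"x": 0, "y": 0, "z": 0.018, "twist": 0}, {"x": 0, "y": 0, "z": 0.019, "twist": 0}, {"x": 0, "y": 0, "z": 0.02, "twist": 0}, {"x": 0, "y": 0, "z": 0.02, "twist": 0}]'

```text
time: 15.6
tool_pos: [643.0, -55.8, 76.0]
tcp_rot: [3.141, -0.0, -0.014]
contact_force: [0.5, 0.2, 0.5]
grip_width: 0.4
finger_force: 0.0
```

play_rows --commands '[{"x": 0, "y": 0, "z": 0.001, "twist": 0}, {"x": 0, "y": 0, "z": 0.002, "twist": 0}, {"x": 0, "y": 0, "z": 0.003, "twist": 0}, {"x": 0, "y": 0, "z": 0.004, "twist": 0}, {"x": 0, "y": 0, "z": 0.005, "twist": 0}, {"x": 0, "y": 0, "z": 0.006, "twist": 0}, {"x": 0, "y": 0, "z": 0.006, "twist": 0}, {"x": 0, "y": 0, "z": 0.006, "twist": 0}]'

```text
time: 16.4
tool_pos: [643.2, -55.8, 70.5]
tcp_rot: [3.141, -0.001, -0.014]
contact_force: [-1.0, 0.9, 5.7]
grip_width: 0.3
finger_force: 2.6
```

```bash
python3 ob.py
```

```text
time 16.4
joint_positions [-0.205  0.734  1.377 -0.     1.03   1.38 ]
tool_pos [643.208 -55.823  70.498]
tcp_rot [ 3.141e+00 -1.000e-03 -1.400e-02]
contact_force [-0.964  0.856  5.66 ]
moment [0.059 0.172 0.001]
```

Button moving at ~6 N. Continue in small steps.

play_rows --commands '[{"x": 0, "y": 0, "z": 0.0005, "twist": 0}, {"x": 0, "y": 0, "z": 0.0009, "twist": 0}, {"x": 0, "y": 0, "z": 0.0013, "twist": 0}, {"x": 0, "y": 0, "z": 0.0016, "twist": 0}, {"x": 0, "y": 0, "z": 0.0018, "twist": 0}, {"x": 0, "y": 0, "z": 0.0018, "twist": 0}, {"x": 0, "y": 0, "z": 0.0018, "twist": 0}, {"x": 0, "y": 0, "z": 0.0018, "twist": 0}]'

```text
time: 17.2
tool_pos: [643.2, -55.8, 69.0]
tcp_rot: [3.141, -0.001, -0.014]
contact_force: [-1.4, 0.7, 7.4]
grip_width: 0.4
finger_force: 3.6
```

play_rows --commands '[{"x": 0, "y": 0, "z": 0.0002, "twist": 0}, {"x": 0, "y": 0, "z": 0.0004, "twist": 0}, {"x": 0, "y": 0, "z": 0.0005, "twist": 0}, {"x": 0, "y": 0, "z": 0.0006, "twist": 0}, {"x": 0, "y": 0, "z": 0.0007, "twist": 0}, {"x": 0, "y": 0, "z": 0.0007, "twist": 0}, {"x": 0, "y": 0, "z": 0.0007, "twist": 0}, {"x": 0, "y": 0, "z": 0.0007, "twist": 0}]'

```text
time: 18.0
tool_pos: [643.3, -55.9, 68.8]
tcp_rot: [3.141, -0.001, -0.014]
contact_force: [-3.1, 0.6, 9.7]
grip_width: 0.3
finger_force: 5.2
```

play_rows --commands '[{"x": 0, "y": 0, "z": 0.0003, "twist": 0}, {"x": 0, "y": 0, "z": 0.0005, "twist": 0}, {"x": -0.0002, "y": 0, "z": 0.0007, "twist": 0}, {"x": -0.0004, "y": 0, "z": 0.0009, "twist": 0}, {"x": -0.0004, "y": 0, "z": 0.001, "twist": 0}, {"x": -0.0004, "y": 0, "z": 0.001, "twist": 0}, {"x": -0.0004, "y": 0, "z": 0.001, "twist": 0}, {"x": -0.0004, "y": 0, "z": 0.001, "twist": 0}]'

```text
time: 18.8
tool_pos: [643.3, -55.9, 68.7]
tcp_rot: [3.141, -0.002, -0.014]
contact_force: [-3.2, 0.9, 14.1]
grip_width: 0.5
finger_force: 7.2
```

play_rows --commands '[{"x": 0, "y": 0, "z": -0.003, "twist": 0}, {"x": 0, "y": 0, "z": -0.015, "twist": 0}, {"x": 0, "y": 0, "z": -0.033, "twist": 0}, {"x": -0.003, "y": 0, "z": -0.043, "twist": 0}, {"x": -0.02, "y": -0.0011, "z": -0.044, "twist": 0}, {"x": -0.04, "y": -0.0011, "z": -0.044, "twist": 0}, {"x": -0.058, "y": -0.0011, "z": -0.044, "twist": 0}, {"x": -0.062, "y": -0.0011, "z": -0.044, "twist": 0}]' --jaw 0.55

```text
time: 19.6
tool_pos: [578.9, -53.6, 110.6]
tcp_rot: [-3.141, 0.002, -0.015]
contact_force: [-0.5, 0.2, -0.2]
grip_width: 41.2
finger_force: 0.0
```

```bash
python3 ob.py
python3 - <<'E'
from plant import bot
from h import *
c=bot.capture("side");h=cv2.cvtColor(c["pixels"],cv2.COLOR_RGB2HSV)
m=((h[...,0]<6)|(h[...,0]>174))&(h[...,1]>150)&(h[...,2]>90)
m[:140]=0;m[240:]=0;m[:,:230]=0;m[:,380:]=0
r,k=np.nonzero(m);print(len(r),at(c,[[k.mean(),r.mean()]],42))
p=c["pixels"][140:240,230:380]
cv2.imwrite("pics/g5.png",cv2.resize(cv2.cvtColor(p,cv2.COLOR_RGB2BGR),(780,520),interpolation=cv2.INTER_CUBIC))
E
```

```text
time 19.6
joint_positions [-0.224  0.586  1.545 -0.     1.013  1.361]
tool_pos [578.88  -53.598 110.643]
tcp_rot [-3.141e+00  2.000e-03 -1.500e-02]
contact_force [-0.518  0.168 -0.238]
moment [ 0.026  0.087 -0.014]
23 [[641.10874531 -49.71508688  42.        ]]
```

View pics/g5.png

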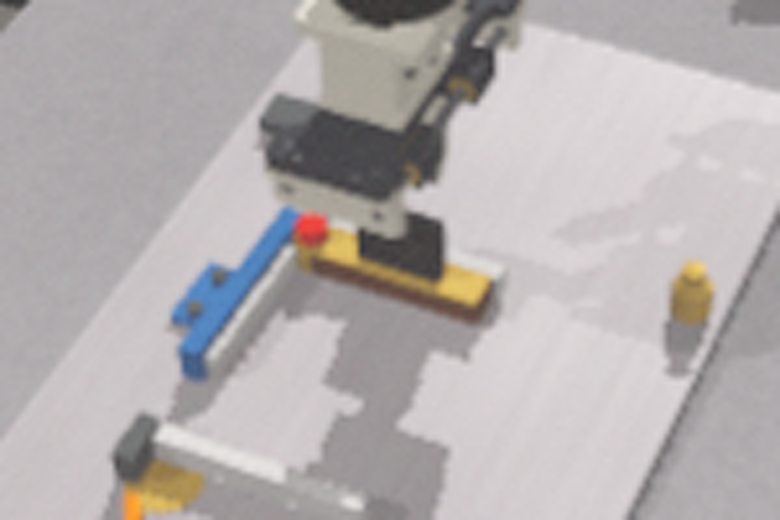

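The button is down, and blade and stock are unmoved against wall and fence. Regripping.

play_rows --commands '[{"x": 0.001, "y": 0, "z": 0.008, "twist": 0}, {"x": 0.002, "y": 0.0002, "z": 0.025, "twist": 0}, {"x": 0.002, "y": 0.0002, "z": 0.039, "twist": 0}, {"x": 0.002, "y": 0.0002, "z": 0.045, "twist": 0}, {"x": 0.002, "y": 0.0002, "z": 0.045, "twist": 0}, {"x": 0.002, "y": 0.0002, "z": 0.045, "twist": 0}, {"x": 0.002, "y": 0.0002, "z": 0.045, "twist": 0}, {"x": 0.002, "y": 0.0002, "z": 0.045, "twist": 0}]'

```text
time: 20.45
tool_pos: [583.0, -54.1, 66.2]
tcp_rot: [3.141, -0.001, -0.014]
contact_force: [-0.1, -1.2, -0.8]
grip_width: 41.0
finger_force: 0.0
```

play_rows --commands '[{"x": 0, "y": 0, "z": 0, "twist": 0}, {"x": 0, "y": 0, "z": 0, "twist": 0}, {"x": 0, "y": 0, "z": 0, "twist": 0}, {"x": 0, "y": 0, "z": 0, "twist": 0}, {"x": 0, "y": 0, "z": 0, "twist": 0}, {"x": 0, "y": 0, "z": 0, "twist": 0}, {"x": 0, "y": 0, "z": 0, "twist": 0}, {"x": 0, "y": 0, "z": 0, "twist": 0}]' --jaw 1

```text
time: 21.25
tool_pos: [582.6, -53.9, 65.6]
tcp_rot: [-3.141, -0.0, -0.014]
contact_force: [-1.0, 1.9, 1.0]
grip_width: 13.8
finger_force: 30.0
```

```bash
python3 ob.py
```

```text
time 21.25
joint_positions [-0.223  0.65   1.572  0.     0.919  1.362]
tool_pos [582.637 -53.866  65.565]
tcp_rot [-3.141 -0.    -0.014]
contact_force [-0.962  1.921  1.016]
moment [ 0.337  0.002 -0.101]
```

play_rows --commands '[{"x": -0.001, "y": -0.0005, "z": -0.001, "twist": 0}, {"x": -0.004, "y": -0.002, "z": -0.006, "twist": 0}, {"x": -0.008, "y": -0.003, "z": -0.018, "twist": 0}, {"x": -0.014, "y": -0.003, "z": -0.032, "twist": 0}, {"x": -0.022, "y": -0.005, "z": -0.042, "twist": 0}, {"x": -0.032, "y": -0.012, "z": -0.045, "twist": 0}, {"x": -0.042, "y": -0.025, "z": -0.045, "twist": 0}, {"x": -0.052, "y": -0.042, "z": -0.045, "twist": 0}]'

```text
time: 22.05
tool_pos: [530.0, -10.7, 110.9]
tcp_rot: [3.141, -0.0, -0.015]
contact_force: [-0.7, -0.6, -3.9]
grip_width: 13.7
finger_force: 30.0
```

play_rows --commands '[{"x": -0.01, "y": -0.02, "z": 0, "twist": 0}, {"x": -0.018, "y": -0.042, "z": 0, "twist": 0}, {"x": -0.023, "y": -0.066, "z": 0, "twist": 0}, {"x": -0.025, "y": -0.09, "z": 0, "twist": 0}, {"x": -0.025, "y": -0.113, "z": 0, "twist": 0}, {"x": -0.025, "y": -0.133, "z": 0, "twist": 0}, {"x": -0.025, "y": -0.145, "z": 0, "twist": 0}, {"x": -0.025, "y": -0.15, "z": 0, "twist": 0}]'

```text
time: 22.85
tool_pos: [507.6, 140.5, 110.4]
tcp_rot: [3.142, 0.0, -0.012]
contact_force: [-0.1, -0.7, -2.9]
grip_width: 13.8
finger_force: 30.0
```

```bash
python3 ob.py
python3 - <<'E'
from plant import bot
from h import *
a=[]
for n in("top","side"):
    c=bot.capture(n);pickle.dump(c,open(n+"4.pkl","wb"))
    a.append(ortho(c,32,460,690,80,290,1.9))
cv2.imwrite("pics/g6.png",np.hstack(a))
E
```

```text
time 22.85
joint_positions [ 0.124  0.502  1.705 -0.     0.934  1.708]
tool_pos [507.647 140.481 110.442]
tcp_rot [ 3.142  0.    -0.012]
contact_force [-0.115 -0.653 -2.948]
moment [-0.032  0.075 -0.034]
```

View pics/g6.png

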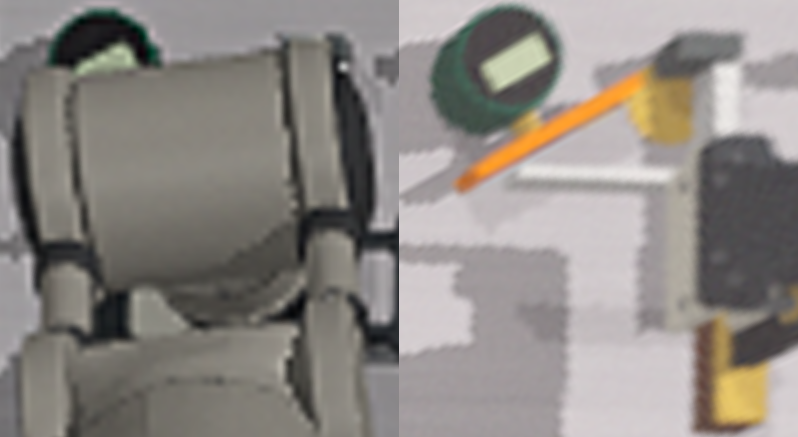

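Side view: blade (crop (510–670,178)) hangs ~14 mm short of the orange arm's tip (462,187), stock just left of the target fence. Lowering.

play_rows --commands '[{"x": 0, "y": -0.001, "z": 0.006, "twist": 0}, {"x": 0, "y": -0.0015, "z": 0.018, "twist": 0}, {"x": 0, "y": -0.0015, "z": 0.031, "twist": 0}, {"x": 0, "y": -0.0015, "z": 0.039, "twist": 0}, {"x": 0, "y": -0.0015, "z": 0.043, "twist": 0}, {"x": 0, "y": -0.0015, "z": 0.044, "twist": 0}, {"x": 0, "y": -0.0015, "z": 0.0445, "twist": 0}, {"x": 0, "y": -0.0015, "z": 0.0445, "twist": 0}]'

```text
time: 23.75
tool_pos: [508.7, 140.6, 66.3]
tcp_rot: [-3.142, -0.001, -0.014]
contact_force: [0.2, 0.6, -2.9]
grip_width: 13.6
finger_force: 30.0
```

```bash
python3 ob.py
```

```text
time 23.75
joint_positions [ 0.124  0.569  1.741 -0.     0.831  1.71 ]
tool_pos [508.697 140.566  66.285]
tcp_rot [-3.142e+00 -1.000e-03 -1.400e-02]
contact_force [ 0.162  0.583 -2.871]
moment [-0.034  0.083  0.023]
```

play_rows --commands '[{"x": 0, "y": 0.001, "z": 0.0003, "twist": 0}, {"x": 0, "y": 0.002, "z": 0.0003, "twist": 0}, {"x": 0, "y": 0.003, "z": 0.0003, "twist": 0}, {"x": 0, "y": 0.004, "z": 0.0003, "twist": 0}, {"x": 0, "y": 0.0045, "z": 0.0003, "twist": 0}, {"x": 0, "y": 0.005, "z": 0.0003, "twist": 0}, {"x": 0, "y": 0.005, "z": 0.0003, "twist": 0}, {"x": 0, "y": 0.005, "z": 0.0003, "twist": 0}]'

```text
time: 24.55
tool_pos: [508.4, 137.0, 65.9]
tcp_rot: [-3.139, -0.001, -0.014]
contact_force: [0.1, 8.6, -3.5]
grip_width: 14.0
finger_force: 30.0
```

```bash
python3 ob.py
```

```text
time 24.55
joint_positions [0.117 0.568 1.745 0.003 0.828 1.7  ]
tool_pos [508.401 137.032  65.925]
tcp_rot [-3.139e+00 -1.000e-03 -1.400e-02]
contact_force [ 0.088  8.626 -3.488]
moment [1.608 0.136 0.213]
```

play_rows --commands '[{"x": 0.001, "y": -0.001, "z": 0, "twist": 0}, {"x": 0.005, "y": -0.0016, "z": 0, "twist": 0}, {"x": 0.012, "y": -0.0016, "z": 0, "twist": 0}, {"x": 0.02, "y": -0.0016, "z": 0, "twist": 0}, {"x": 0.028, "y": -0.0016, "z": 0, "twist": 0}, {"x": 0.036, "y": -0.0016, "z": 0, "twist": 0}, {"x": 0.042, "y": -0.0016, "z": 0, "twist": 0}, {"x": 0.045, "y": -0.0016, "z": 0, "twist": 0}]'

```text
time: 25.35
tool_pos: [553.8, 136.6, 65.6]
tcp_rot: [-3.141, 0.001, -0.015]
contact_force: [-7.1, 2.6, 2.2]
grip_width: 13.8
finger_force: 30.0
```

```bash
python3 ob.py
```

```text
time 25.35
joint_positions [0.107 0.629 1.616 0.    0.897 1.693]
tool_pos [553.802 136.586  65.605]
tcp_rot [-3.141e+00  1.000e-03 -1.500e-02]
contact_force [-7.067  2.632  2.246]
moment [ 0.553  1.031 -0.054]
```

play_rows --commands '[{"x": 0, "y": 0, "z": -0.0003, "twist": 0}, {"x": 0, "y": 0, "z": -0.0006, "twist": 0}, {"x": 0.003, "y": 0, "z": -0.0006, "twist": 0}, {"x": 0.006, "y": 0, "z": -0.0006, "twist": 0}, {"x": 0.009, "y": 0, "z": -0.0006, "twist": 0}, {"x": 0.012, "y": 0, "z": -0.0006, "twist": 0}, {"x": 0.014, "y": 0, "z": -0.0006, "twist": 0}, {"x": 0.015, "y": 0, "z": -0.0006, "twist": 0}]'

```text
time: 26.15
tool_pos: [568.5, 136.3, 66.2]
tcp_rot: [-3.142, 0.0, -0.014]
contact_force: [-2.3, 4.9, -3.3]
grip_width: 13.6
finger_force: 30.0
```

```bash
python3 ob.py
```

```text
time 26.15
joint_positions [0.104 0.649 1.573 0.    0.92  1.69 ]
tool_pos [568.479 136.342  66.243]
tcp_rot [-3.142  0.    -0.014]
contact_force [-2.27   4.898 -3.331]
moment [ 0.779  0.65  -0.08 ]
```

play_rows --commands '[{"x": 0.002, "y": -0.0003, "z": 0, "twist": 0}, {"x": 0.004, "y": -0.0003, "z": 0, "twist": 0}, {"x": 0.006, "y": -0.0003, "z": 0, "twist": 0}, {"x": 0.0075, "y": -0.0003, "z": 0, "twist": 0}, {"x": 0.009, "y": -0.0003, "z": 0, "twist": 0}, {"x": 0.01, "y": -0.0003, "z": 0, "twist": 0}, {"x": 0.0105, "y": -0.0003, "z": 0, "twist": 0}, {"x": 0.0105, "y": -0.0003, "z": 0, "twist": 0}]'

```text
time: 26.95
tool_pos: [579.2, 136.3, 66.4]
tcp_rot: [3.141, -0.001, -0.014]
contact_force: [-0.3, 0.7, -3.4]
grip_width: 13.8
finger_force: 30.0
```

```bash
python3 ob.py
```

```text
time 26.95
joint_positions [ 0.102  0.663  1.542 -0.     0.936  1.688]
tool_pos [579.18  136.275  66.392]
tcp_rot [ 3.141e+00 -1.000e-03 -1.400e-02]
contact_force [-0.256  0.666 -3.367]
moment [0.133 0.169 0.026]
```

play_rows --commands '[{"x": 0.001, "y": 0.0003, "z": 0, "twist": 0}, {"x": 0.002, "y": 0.0006, "z": 0, "twist": 0}, {"x": 0.003, "y": 0.0008, "z": 0.0002, "twist": 0}, {"x": 0.0035, "y": 0.001, "z": 0.0002, "twist": 0}, {"x": 0.004, "y": 0.001, "z": 0.0002, "twist": 0}, {"x": 0.004, "y": 0.001, "z": 0.0002, "twist": 0}, {"x": 0.004, "y": 0.001, "z": 0.0002, "twist": 0}, {"x": 0.004, "y": 0.001, "z": 0.0002, "twist": 0}]'

```text
time: 27.75
tool_pos: [582.2, 136.1, 65.9]
tcp_rot: [-3.141, 0.001, -0.014]
contact_force: [-3.0, 4.6, -3.2]
grip_width: 13.7
finger_force: 30.0
```

```bash
python3 ob.py
```

```text
time 27.75
joint_positions [1.010e-01 6.690e-01 1.531e+00 1.000e-03 9.430e-01 1.686e+00]
tool_pos [582.234 136.069  65.926]
tcp_rot [-3.141e+00  1.000e-03 -1.400e-02]
contact_force [-2.971  4.553 -3.187]
moment [ 0.957  0.679 -0.131]
```

play_rows --commands '[{"x": 0.0004, "y": 0.0002, "z": 0.0001, "twist": 0}, {"x": 0.0008, "y": 0.0004, "z": 0.0002, "twist": 0}, {"x": 0.0012, "y": 0.0006, "z": 0.0002, "twist": 0}, {"x": 0.0014, "y": 0.0007, "z": 0.0002, "twist": 0}, {"x": 0.0014, "y": 0.0007, "z": 0.0002, "twist": 0}, {"x": 0.0014, "y": 0.0007, "z": 0.0002, "twist": 0}, {"x": 0.0014, "y": 0.0007, "z": 0.0002, "twist": 0}, {"x": 0.0014, "y": 0.0007, "z": 0.0002, "twist": 0}]'

```text
time: 28.55
tool_pos: [582.6, 136.0, 65.8]
tcp_rot: [-3.14, 0.003, -0.014]
contact_force: [-7.5, 7.4, 0.2]
grip_width: 13.8
finger_force: 30.0
```

```bash
python3 ob.py
```

```text
time 28.55
joint_positions [0.1   0.67  1.529 0.002 0.946 1.684]
tool_pos [582.593 136.03   65.807]
tcp_rot [-3.14e+00  3.00e-03 -1.40e-02]
contact_force [-7.482  7.395  0.222]
moment [ 1.375  1.167 -0.174]
```

play_rows --commands '[{"x": 0.0003, "y": 0, "z": 0, "twist": 0.1}, {"x": 0.0006, "y": 0, "z": 0, "twist": 0.2}, {"x": 0.0009, "y": 0.0001, "z": 0, "twist": 0.2}, {"x": 0.0009, "y": 0.0001, "z": 0, "twist": 0.2}, {"x": 0.0009, "y": 0.0001, "z": 0, "twist": 0.2}, {"x": 0.0009, "y": 0.0001, "z": 0, "twist": 0.2}, {"x": 0.0009, "y": 0.0001, "z": 0, "twist": 0.2}, {"x": 0.0009, "y": 0.0001, "z": 0, "twist": 0.2}]'

```text
time: 29.35
tool_pos: [583.0, 136.0, 65.9]
tcp_rot: [-3.14, 0.004, -0.017]
contact_force: [-9.6, 8.0, 1.9]
grip_width: 13.4
finger_force: 30.0
```

```bash
python3 ob.py
```

```text
time 29.35
joint_positions [0.1   0.671 1.527 0.002 0.948 1.687]
tool_pos [583.001 136.012  65.877]
tcp_rot [-3.14   0.004 -0.017]
contact_force [-9.599  7.996  1.923]
moment [1.413 1.502 0.05 ]
```

play_rows --commands '[{"x": 0, "y": -0.0005, "z": -0.0002, "twist": 0}, {"x": 0, "y": -0.001, "z": -0.0004, "twist": 0}, {"x": 0, "y": -0.0014, "z": -0.0004, "twist": 0}, {"x": 0, "y": -0.0014, "z": -0.0004, "twist": 0}, {"x": 0, "y": -0.0014, "z": -0.0004, "twist": 0}, {"x": 0, "y": -0.0014, "z": -0.0004, "twist": 0}, {"x": 0, "y": -0.0014, "z": -0.0004, "twist": 0}, {"x": 0, "y": -0.0014, "z": -0.0004, "twist": 0}]'

```text
time: 30.15
tool_pos: [585.1, 136.1, 66.2]
tcp_rot: [-3.141, 0.0, -0.018]
contact_force: [-2.7, 4.6, -5.4]
grip_width: 13.9
finger_force: 30.0
```

```bash
python3 ob.py
```

```text
time 30.15
joint_positions [0.101 0.672 1.524 0.    0.946 1.689]
tool_pos [585.065 136.058  66.194]
tcp_rot [-3.141  0.    -0.018]
contact_force [-2.709  4.555 -5.356]
moment [0.834 0.572 0.119]
```

The bevel slid 2 mm once the friction was relieved, so it wasn't home. I'll seat it here with light friction, and then re-check the master seating too.

play_rows --commands '[{"x": 0.0005, "y": -0.0004, "z": 0, "twist": -0.1}, {"x": 0.001, "y": -0.0008, "z": 0, "twist": -0.1}, {"x": 0.0015, "y": -0.0008, "z": 0, "twist": -0.1}, {"x": 0.002, "y": -0.0008, "z": 0, "twist": -0.1}, {"x": 0.002, "y": -0.0008, "z": 0, "twist": -0.1}, {"x": 0.002, "y": -0.0008, "z": 0, "twist": -0.1}, {"x": 0.002, "y": -0.0008, "z": 0, "twist": -0.1}, {"x": 0.002, "y": -0.0008, "z": 0, "twist": -0.1}]'

```text
time: 30.95
tool_pos: [585.7, 136.2, 66.4]
tcp_rot: [3.14, 0.003, -0.016]
contact_force: [-8.6, 0.2, 0.2]
grip_width: 13.9
finger_force: 30.0
```

```bash
python3 ob.py
```

```text
time 30.95
joint_positions [ 1.010e-01  6.740e-01  1.518e+00 -1.000e-03  9.530e-01  1.689e+00]
tool_pos [585.717 136.166  66.357]
tcp_rot [ 3.14e+00  3.00e-03 -1.60e-02]
contact_force [-8.593  0.187  0.24 ]
moment [ 0.1    1.345 -0.042]
```

Run:
```python
from h import *
S=4
for n in("top","side"):
    c=load(n)
    for nm,y0 in(("m",-74.5),("t",115.5)):
        if n=="side": y0+=3
        g=cv2.cvtColor(ortho(c,32,505,665,y0-3,y0+3,S),cv2.COLOR_BGR2GRAY).astype(float)
        p=cv2.GaussianBlur(g.mean(1)[None],(13,1),0)[0];d=np.diff(p)
        k=d[400:].argmin()+400
        w=slice(k-12,k+13);xx=665-np.arange(len(d))/S
        print(n,nm,"near end",(xx[w]*-d[w]).sum()/(-d[w]).sum(), "far end grad max", xx[d[:120].argmax()],xx[d[:120].argmin()])
```

```text
top m near end 525.4180779403681 far end grad max 659.0 654.25
top t near end 527.9812444359657 far end grad max 657.25 661.75
side m near end 525.0997357752041 far end grad max 656.75 644.5
side t near end 528.1300618149963 far end grad max 657.0 650.25
```

Station offset in the images (2.8 mm) matches the arm's 2.9 mm, so the master seating was true. Now pressing into the fence as well.

play_rows --commands '[{"x": 0, "y": 0.0005, "z": 0, "twist": 0}, {"x": 0, "y": 0.001, "z": 0, "twist": 0}, {"x": 0, "y": 0.0015, "z": 0, "twist": 0}, {"x": 0.0002, "y": 0.0018, "z": 0, "twist": 0}, {"x": 0.0002, "y": 0.0018, "z": 0, "twist": 0}, {"x": 0.0002, "y": 0.0018, "z": 0, "twist": 0}, {"x": 0.0002, "y": 0.0018, "z": 0, "twist": 0}, {"x": 0.0002, "y": 0.0018, "z": 0, "twist": 0}]'

```text
time: 31.75
tool_pos: [585.8, 136.0, 66.4]
tcp_rot: [-3.14, 0.003, -0.016]
contact_force: [-9.0, 6.9, 1.0]
grip_width: 13.7
finger_force: 30.0
```

```bash
python3 ob.py
```

```text
time 31.75
joint_positions [0.1   0.674 1.519 0.002 0.952 1.686]
tool_pos [585.756 135.984  66.4  ]
tcp_rot [-3.14e+00  3.00e-03 -1.60e-02]
contact_force [-8.96   6.901  1.007]
moment [1.321 1.502 0.076]
```

play_rows --commands '[{"x": 0, "y": 0, "z": 0, "twist": 0}, {"x": 0, "y": 0, "z": 0.0002, "twist": 0}, {"x": -0.0004, "y": -0.0004, "z": 0.0003, "twist": 0}, {"x": -0.0008, "y": -0.0008, "z": 0.0004, "twist": 0}, {"x": -0.0011, "y": -0.001, "z": 0.0005, "twist": 0}, {"x": -0.0011, "y": -0.001, "z": 0.0005, "twist": 0}, {"x": -0.0011, "y": -0.001, "z": 0.0005, "twist": 0}, {"x": -0.0011, "y": -0.001, "z": 0.0005, "twist": 0}]'

```text
time: 32.55
tool_pos: [585.6, 136.1, 66.2]
tcp_rot: [-3.142, 0.001, -0.016]
contact_force: [-7.2, 2.9, 1.4]
grip_width: 13.7
finger_force: 30.0
```

```bash
python3 ob.py
```

```text
time 32.55
joint_positions [0.101 0.673 1.521 0.    0.949 1.688]
tool_pos [585.602 136.097  66.248]
tcp_rot [-3.142e+00  1.000e-03 -1.600e-02]
contact_force [-7.243  2.908  1.422]
moment [0.659 1.149 0.014]
```

play_rows --commands '[{"x": 0, "y": 0, "z": 0, "twist": 0}, {"x": 0, "y": 0, "z": 0, "twist": 0}, {"x": 0, "y": 0, "z": 0, "twist": 0}, {"x": 0, "y": 0, "z": 0, "twist": 0}, {"x": 0, "y": 0, "z": 0, "twist": 0}, {"x": 0, "y": 0, "z": -0.008, "twist": 0}, {"x": 0, "y": 0, "z": -0.03, "twist": 0}, {"x": 0, "y": 0, "z": -0.06, "twist": 0}]' --jaw 0.5

```text
time: 33.35
tool_pos: [585.4, 135.8, 125.6]
tcp_rot: [3.141, 0.003, -0.016]
contact_force: [-0.1, -1.4, 1.1]
grip_width: 46.2
finger_force: 0.0
```

play_rows --commands '[{"x": 0, "y": 0.01, "z": -0.03, "twist": 0}, {"x": -0.02, "y": 0.05, "z": -0.05, "twist": 0}, {"x": -0.04, "y": 0.09, "z": -0.07, "twist": 0}, {"x": -0.06, "y": 0.13, "z": -0.08, "twist": 0}, {"x": -0.08, "y": 0.17, "z": -0.08, "twist": 0}, {"x": -0.1, "y": 0.21, "z": -0.08, "twist": 0}, {"x": -0.12, "y": 0.25, "z": -0.08, "twist": 0}, {"x": -0.14, "y": 0.29, "z": -0.08, "twist": 0}]'

```text
time: 34.15
tool_pos: [440.7, -153.2, 206.7]
tcp_rot: [3.141, -0.001, -0.016]
contact_force: [0.1, -0.5, -0.7]
grip_width: 46.2
finger_force: 0.0
```

```bash
python3 ob.py
python3 - <<'E'
from plant import bot
from h import *
a=[]
for n in("top","side"):
    c=bot.capture(n);pickle.dump(c,open(n+"5.pkl","wb"))
    a.append(ortho(c,32,500,700,-90,290,1.05*2))
cv2.imwrite("pics/g7.png",cv2.resize(np.vstack(a),(570,600)))
E
```

```text
time 34.15
joint_positions [-0.499  0.28   1.749 -0.     1.111  1.088]
tool_pos [ 440.693 -153.204  206.68 ]
tcp_rot [ 3.141e+00 -1.000e-03 -1.600e-02]
contact_force [ 0.143 -0.48  -0.702]
moment [ 0.026  0.049 -0.019]
```

View pics/g7.png

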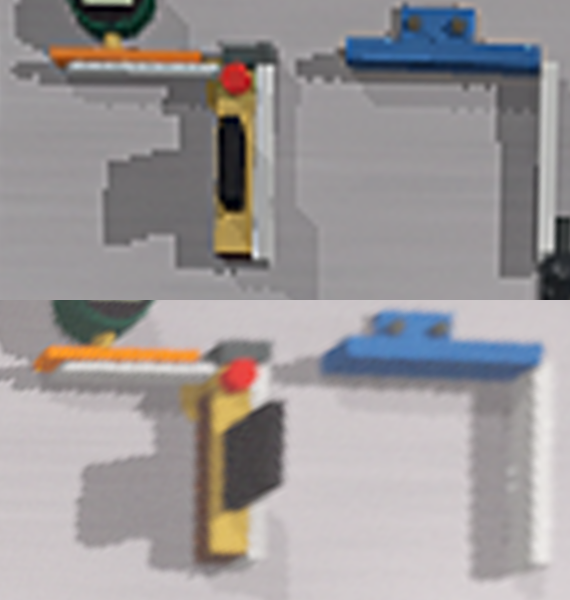

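Top and side views: the stock lies along the target fence with its barrel at the dark stop, and the orange arm (50–200, 55) lies on the blade about parallel to the blue wall. Checking the angles numerically.

Run:
```python
from h import *
S=4
def run(c,z,fn,xa,xb,ya,yb):
    h=cv2.cvtColor(ortho(c,z,xa,xb,ya,yb,S),cv2.COLOR_BGR2HSV);m=fn(h).astype(np.uint8)
    n,l,st,ce=cv2.connectedComponentsWithStats(m);m=l==1+st[1:,4].argmax()
    cols=np.arange(m.shape[1]);ok=m.sum(0)>8;ok[:]&=True
    i=cols[ok][20:-20];y=yb-i/S
    lo=np.array([xb-np.nonzero(m[:,k])[0].max()/S for k in i]);hi=np.array([xb-np.nonzero(m[:,k])[0].min()/S for k in i])
    return [round(np.degrees(np.arctan(np.polyfit(y,q,1)[0])),2) for q in(lo,(lo+hi)/2,hi)],y[[0,-1]].round()
org=lambda h:(h[...,0]>5)&(h[...,0]<18)&(h[...,1]>150)
blu=lambda h:(h[...,0]>100)&(h[...,0]<125)&(h[...,1]>120)
for n in("top","side"):
    c=load(n+"5");c0=load(n)
    print(n,"arm lo/mid/hi tilt",run(c,32,org,630,690,170,262),"wall",run(c0,38,blu,630,672,-62,52))
    print("  blade",run(c,31,lambda h:(h[...,2]>175)&(h[...,1]<30),640,668,160,235))
```

```text
top arm lo/mid/hi tilt ([np.float64(-0.35), np.float64(0.91), np.float64(2.17)], array([251., 175.])) wall ([np.float64(1.89), np.float64(2.22), np.float64(2.55)], array([ 47., -57.]))
  blade ([np.float64(0.84), np.float64(0.44), np.float64(0.04)], array([228., 202.]))
side arm lo/mid/hi tilt ([np.float64(-1.05), np.float64(0.66), np.float64(2.38)], array([257., 175.])) wall ([np.float64(2.19), np.float64(3.32), np.float64(4.46)], array([ 47., -57.]))
  blade ([np.float64(1.74), np.float64(1.53), np.float64(1.32)], array([230., 165.]))
```

Run:
```python
from h import *
S=4
def edge(c,z,f,xa,xb,ya,yb,sgn):
    im=ortho(c,z,xa,xb,ya,yb,S).astype(np.float32);g=cv2.GaussianBlur(f(im),(33,9),0)
    d=sgn*np.diff(g,axis=0);d[d<0]=0;X=xb-np.arange(d.shape[0])/S;Y=[];E=[]
    for k in range(16,d.shape[1]-16,4):
        j=d[:,k].argmax();w=slice(max(0,j-10),j+11);E.append((X[w]*d[w,k]).sum()/d[w,k].sum());Y.append(yb-k/S)
    p=np.polyfit(Y,E,1);r=np.polyval(p,Y)-E;p=np.polyfit(np.array(Y)[abs(r)<1],np.array(E)[abs(r)<1],1)
    return round(np.degrees(np.arctan(p[0])),2),round(np.polyval(p,np.mean(Y)),1),round(r.std(),2)
blue=lambda m:m[...,0]-m[...,2]; orange=lambda m:m[...,2]-m[...,0]; gray=lambda m:m.mean(2)
for n in("top","side"):
    for t in("","5"):
        c=load(n+t)
        print(n,t,"wall bottom z12",edge(c,12,blue,640,672,-60,55,-1),"wall far top z38 (clear of block)",edge(c,38,blue,655,685,30,55,1))
    c=load(n+"5");print(n,"arm far",edge(c,32,orange,640,680,170,245,1),"arm near",edge(c,32,orange,640,680,170,245,-1),
      "blade near top z31",edge(c,31,gray,630,655,165,235,-1),"blade bottom", edge(c,15,gray,630,655,165,235,1))
```

```text
top  wall bottom z12 (np.float64(4.23), np.float64(662.6), np.float64(2.72)) wall far top z38 (clear of block) (np.float64(0.48), np.float64(673.4), np.float64(0.2))
top 5 wall bottom z12 (np.float64(4.41), np.float64(662.6), np.float64(2.5)) wall far top z38 (clear of block) (np.float64(0.2), np.float64(673.4), np.float64(0.19))
top arm far (np.float64(3.05), np.float64(667.7), np.float64(3.31)) arm near (np.float64(1.91), np.float64(659.9), np.float64(0.3)) blade near top z31 (np.float64(1.92), np.float64(652.6), np.float64(0.47)) blade bottom (np.float64(1.4), np.float64(647.4), np.float64(3.38))
side  wall bottom z12 (np.float64(1.34), np.float64(670.3), np.float64(2.88)) wall far top z38 (clear of block) (np.float64(-5.0), np.float64(673.5), np.float64(0.25))
side 5 wall bottom z12 (np.float64(1.49), np.float64(670.3), np.float64(4.23)) wall far top z38 (clear of block) (np.float64(-4.49), np.float64(673.6), np.float64(0.16))
side arm far (np.float64(2.46), np.float64(668.2), np.float64(1.57)) arm near (np.float64(1.06), np.float64(660.5), np.float64(0.14)) blade near top z31 (np.float64(1.13), np.float64(652.7), np.float64(0.12)) blade bottom (np.float64(16.33), np.float64(642.1), np.float64(3.24))
```

```bash
python3 -c "
from plant import bot
print(bot.close_job())"
```

```text
the job is handed in; nothing more can be done
None
```

I set the bevel to the blue corner, locked it with about 14 N on the button, and left it seated at the second station at about 9 N on the stop and 7 N on the fence; the job was handed in at about 34 s. The gauge arm lies on the blade and matches the blue wall to within camera accuracy (roughly 1°); the master push read about 8.6 N on the wall (including some plate friction) and 7 N on the fence.

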